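# Build up the toroidal transformer on its chassis stud

### The arm

A 7-joint arm with a two-finger parallel gripper is mounted at the origin on the work surface. World frame = base frame: x ahead of the robot, y to its left, z up, the work surface at z = 0. Lengths are in m, angles in degrees, forces in N, time in s.
With the tool pointing down it reaches from about 0.425 to 0.95 m from the base axis. Payload 16.7 kg.
Tool frame: the origin (TCP) lies midway between the tips of the shut fingers; the grasp point (between the pads) lies 19 mm behind it; z points along the fingers, y is the line along which they close (so a half turn about z gives the same grasp; the last joint's range is limited). The gripper opens to 94 mm and grips with 3 to 60 N. Pads are 16 mm wide; open, the fingers measure 119 mm over their backs; the gripper's body (75 mm by 177 mm) begins 78 mm behind the grasp point.
Start: joints at [-78.123, 24.414, 4.234, 92.017, -1.954, 63.644, -3.845], TCP at [0.236, 0.632, 0.205] pointing down, gripper open.
Joint ranges: [-163.25, 163.25], [-28.42, 122.38], [-70.27, 78.77], [12.13, 141.07], [-58.53, 238.53], [9.26, 117.41], [-156.51, 156.51]. Speed limits (degrees/s): [108.29, 108.29, 136.94, 136.94, 172.46, 172.46, 172.46].

### API

Orientations are given as a 3x3 rotation matrix whose columns are the frame's x, y, z axes.
In Python, from plant import r gives the robot as it stands.
- The arm moves only by the tool arm_command, never from a script. Its argument "motion" is a list of rows, each an object of numbers: "x", "y", "z": the shift along the tool's x, y, z scaled (see below); "roll": the turn about the tool's z scaled (see below). A call has 1 to 20 rows; each row is the pose to reach, as a shift and turn from the pose commanded when the call began, along the tool's axes at that moment; what a row does not reach only later rows make up. The controller multiplies each number of a shift by 200 mm and each number of a turn by 90 degrees. A row lasts 1/12 s, in which the tool goes at most 41.7 mm and 7.16 degrees, less where a joint would pass 70% of its speed; a pose out of reach is approached as far as the arm can. A call with a number of a shift or a turn outside -1 to 1 is refused whole. A call with a gripper value outside its range is refused whole. "claw" is the opening, from 0 (shut) to 1 (fully open), set as the call begins (left out, the last holds). The fingers move at their own pace and stop on an object; "force" is the grip in N (left out, the last holds). Time passes only in rows, so rows that repeat a pose let the fingers close. It gives the time, the measured TCP pose, the force, the opening and the grip force at its end, in the units of the state.
- r.sense(): the state, without advancing time (a new reading comes with each control period).
- r.get_image(name): name is "scene" or "top" or "wrist"; returns a dict with "img" (384x512x3 uint8, blue, green, red), "depth" (384x512 float32, m along the optical axis (not along the pixel's ray), 0 where there is no reading), "intrinsics" (3x3 intrinsics, pixels), "R" (3x3) and "t" (3): a world point X has camera coordinates R X + t; the wrist camera has in their place "T_tool_cam" (4x4, takes a point from camera to tool coordinates, whose origin is the TCP and whose axes are the flange's). Camera axes: x right, y down, z forward; pixel columns grow to the right and rows downward; lengths in m; the calibration is good to about 2 mm. A picture is of the moment at which its call begins: read the wrist's pose just before it.
- r.hand_in(): hands the job in; it is judged then, once.
Trained networks look in the newest picture that a camera, given by its name, has taken for a name from the list of things; names that differ only in an ending like _2 or _b are one class to them, and where a whole thing is asked for, a point or a joint stands for the part that bears it (a point fixed in the world has none). Each returns a list of dicts, best first, with "conf" (0 to 1); they miss things now and then, are a little off and sometimes report something else, mostly with a low value. They report only what shows in the picture. A call takes as long as a camera call. They do not tell look-alikes from the thing itself.
- r.find_in(camera, name): "point" ([row, column] in pixels, amid what is visible of it).
- r.pinpoint(camera, name): "point" ([row, column] in pixels: a listed point, or the origin of a listed thing).
The state is a dict: "t": time; "joint_positions": joint angles; "joint_vel": joint speeds; "effort": joint torques, N m; "tool_pos": TCP position; "tcp_rot": TCP orientation; "force": force on the tool from outside, world axes, zero at the start; "ft_torque": the same for the moment, N m; "width": finger opening in m; "gripper_force": force on a finger pad.
Only numpy, scipy, OpenCV 4.12 (cv2) and the standard library are available. Lean on these libraries where they do the work, as an engineer would, in place of code of your own. Each camera call takes 0.05 s, during which the arm holds its last target. There are 200 camera calls.

### The job

Mount the transformer on the power-supply chassis: thread onto the brass stud, in this order, the black rubber pad, the copper ring transformer, the red fibre washer and last the steel cup washer with its open side up, each lying flat on the one before, ready for the nut. Let go of everything, and leave the bottles, the parts bin and the screwdriver where they are.

Things in the scene. Friction and masses are not known exactly. Their poses are not given: they have to be found in the camera images.
- chassis: fixed aluminium plate 235 x 160 mm, top face 15 mm above the bench. Origin on the axis of its upright brass stud, at bench level. Stud 8.6 mm thick, tapered tip 44 mm above the plate. z up; plate reaches 80 mm to -x and each side (y), 155 mm to +x. From 85 mm to +x stands a green board with parts up to 30 mm above the plate; the rest is flat. Lies left or right, turned up to 20 degrees
- rubber_pad: black neoprene pad, a flat stiff ring 66 mm across, 5 mm thick, 16 mm hole, 30 g. Origin at the centre of its underside, z up. Like the three other parts to mount it starts flat on a fixed blue mat, 250 mm square, 3 mm thick, on the other side from the chassis; the four lie in a square about 120 mm apart, in any arrangement
- transformer: toroidal transformer, a ring of copper winding 62 mm across, 24 mm high, with a 24 mm hole and rounded edges; about 0.3 kg. Origin at the centre of its underside, z up. A yellow solder-tag strip, 18 mm wide, sticks out to 41 mm from the axis on its +x side, 6 to 18 mm above the underside: grip across y. It may end up turned any way about the stud
- fibre_washer: dark red fibre washer, a flat rigid ring 54 mm across, 5 mm thick, with a 16 mm hole. Origin at the centre of its underside, z up, 25 g
- steel_cup: steel cup washer, a shallow round pan 54 mm across with a flat floor 3 mm thick, a 13 mm hole in the floor, and a rim turned up to 9 mm; lies open side up at the start. Origin at the centre of its underside, z up, 50 g
- drink_bottle: bystander: loose dark green-grey drinking bottle, 70 mm thick, 218 mm tall, on the right of the bench; origin under its centre. Not to be moved
- parts_bin: bystander: loose black open-fronted parts bin, 110 x 100 x 60 mm, beyond the work; origin under its centre. Not to be moved
- screwdriver: bystander: loose screwdriver, 180 mm long, lying on the left of the bench; origin at its underside. Not to be moved
- cleaner_bottle: bystander: loose white bottle with a black cap, 54 mm thick, 110 mm tall, beyond the work on the right; origin under its centre. Not to be moved
There are look-alikes about, which are no part of the job. Of the things like the rubber_pad, leave any that is white; of the rest the larger one is meant. Several things have the shape of the transformer; the one meant has the colours described above.

How it is judged:
By the outcome, as a careful person would: the job done as asked, in the order asked, and still so for the second after the job is handed in, with the robot touching nothing.
It also fails if it takes over 120 s, if anything falls off the work surface, if the arm or the gripper's body presses on something with over 40 N, if the wrist force passes 120 N, or if a joint passes its speed limit or range.

## Working session

There is one attempt and no reset: what is moved stays moved. The work goes in short steps, Python scripts to look and compute and a tool call to move; the robot and the scene stay as the last step left them, time stands still between calls to the robot, and variables do not carry over. Pictures are saved under pics/ and viewed, at most 14 in all, crops included, and the job is handed in when it is done.

Besides the shell and the picture viewer there is one more tool, called after "Call:" as a command line: name --argument value ..., lists and objects as JSON in quotes. arm_command: Moves the arm, as the interface text tells. Shifts and turns lie within -1 to 1; 1 stands for 200 mm of shift or 90 degrees of turn. Its arguments: {"type":"object","properties":{"motion":{"type":"array"},"claw":{"type":"number"},"force":{"type":"number"}},"required":["motion"]}

```bash
mkdir -p pics; ls
cat > h.py <<'E'
import numpy as np, cv2
from plant import r
def world(im,p,s=None,k=2):
    u=int(round(p[1]));v=int(round(p[0]));d=im["depth"][max(v-k,0):v+k+1,max(u-k,0):u+k+1];d=d[d>0]
    if len(d)==0: return None
    z=np.median(d); c=z*(np.linalg.inv(im["intrinsics"])@[p[1],p[0],1])
    return towld(im,c,s)
def towld(im,c,s=None):
    if "R" in im: return im["R"].T@(c-np.array(im["t"]))
    T=np.array(im["T_tool_cam"]); q=T[:3,:3]@c+T[:3,3]
    return np.array(s["tcp_rot"])@q+np.array(s["tool_pos"])
def onplane(im,p,h,s=None):
    a=towld(im,np.zeros(3),s); b=towld(im,np.linalg.inv(im["intrinsics"])@[p[1],p[0],1],s)
    return a+(b-a)*(h-a[2])/(b[2]-a[2])
E
python3 - <<'E'
from h import *
np.set_printoptions(precision=3,suppress=True)
s=r.sense(); print(s["tool_pos"],s["tcp_rot"],s["width"],s["t"])
for n in ("top","scene"):
    im=r.get_image(n); cv2.imwrite(f"pics/{n}0.png",cv2.resize(im["img"],(800,600)))
    for o in ["chassis","rubber_pad","transformer","fibre_washer","steel_cup","drink_bottle","parts_bin","screwdriver","cleaner_bottle"]:
        for d in r.find_in(n,o)[:5]:
            print(n,o,np.round(d["point"]),round(d["conf"],2),world(im,d["point"]))
E
```

```text
pics
[0.236 0.632 0.205] [[-0.937  0.349 -0.   ]
 [ 0.349  0.937 -0.001]
 [-0.    -0.001 -1.   ]] 0.09387767421927241 0.0
top chassis [219. 170.] 0.68 [0.546 0.207 0.016]
top rubber_pad [227. 348.] 0.76 [ 0.499 -0.297  0.004]
top rubber_pad [280. 355.] 0.58 [ 0.353 -0.301  0.003]
top rubber_pad [274. 405.] 0.57 [ 0.363 -0.442  0.003]
top transformer [142. 347.] 0.87 [ 0.75  -0.314  0.024]
top transformer [184. 340.] 0.75 [ 0.628 -0.287  0.006]
top fibre_washer [191. 299.] 0.65 [ 0.612 -0.164  0.005]
top steel_cup [233. 310.] 0.81 [ 0.487 -0.186  0.004]
top drink_bottle [217. 440.] 0.91 [ 0.492 -0.476  0.173]
top parts_bin [128. 239.] 0.9 [0.817 0.003 0.003]
top screwdriver [249.  93.] 0.66 [0.468 0.419 0.024]
top cleaner_bottle [138. 294.] 0.77 [ 0.749 -0.151  0.075]
scene chassis [153. 297.] 0.57 [0.56  0.206 0.013]
scene rubber_pad [202. 153.] 0.42 [ 0.362 -0.312  0.005]
scene transformer [279. 226.] 0.86 [ 0.75  -0.327  0.014]
scene transformer [241. 207.] 0.59 [ 0.61  -0.283  0.006]
scene fibre_washer [221. 236.] 0.54 [ 0.619 -0.167  0.007]
scene steel_cup [203. 203.] 0.43 [ 0.487 -0.195  0.006]
scene drink_bottle [246. 118.] 0.75 [ 0.544 -0.505  0.166]
scene parts_bin [219. 311.] 0.82 [0.787 0.016 0.005]
scene screwdriver [116. 314.] 0.67 [0.47  0.413 0.022]
scene cleaner_bottle [241. 266.] 0.8 [ 0.771 -0.183  0.08 ]
```

View pics/top0.png

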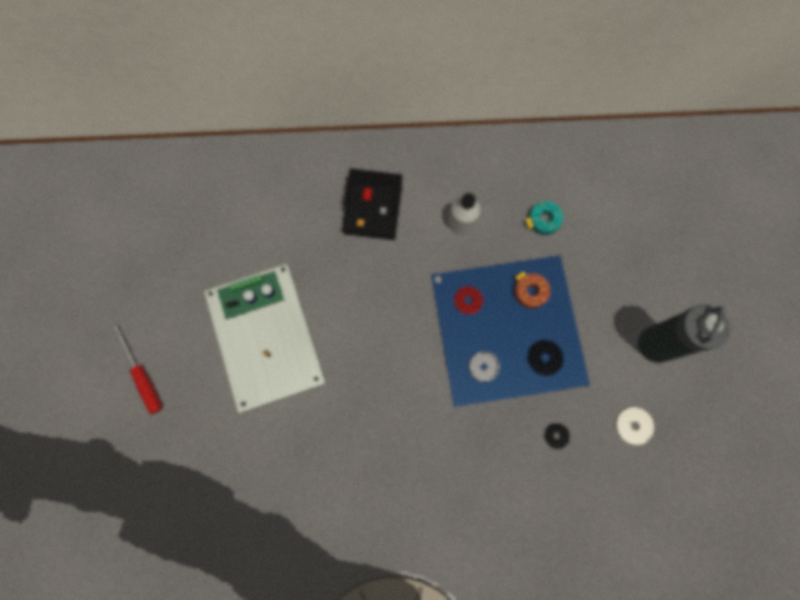

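View pics/scene0.png

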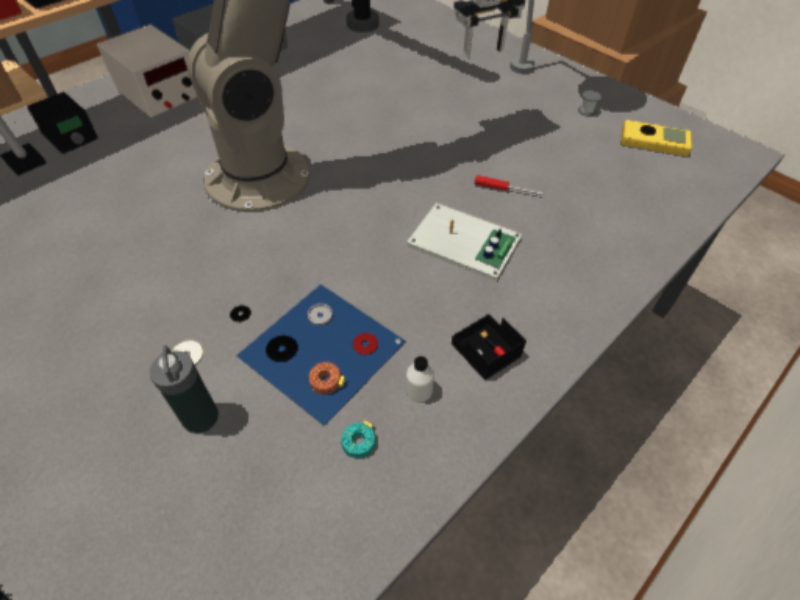

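The top view shows the parts as follows (pixels in 800x600):
- **Black rings:** (545,357) on the mat and (557,435) off it. The larger one, on the mat, is meant.
- **White ring:** (635,425), to be left alone.
- **Ring transformers:** copper with a yellow tag at (533,290), which is meant, and teal at (545,217), a decoy.
- **Other parts:** the red washer is at (468,300) and the cup at (484,366).
- **Stud:** (266,353), with the chassis yawed about +15°.

The scene view agrees. Next I set the tool square to the world on the way to the stud.

```bash
cat >> h.py <<'E'
np.set_printoptions(precision=3,suppress=True)
def go(target,yaw=None):
    """shift in tool axes /0.2 and roll/90 so that tool y lies at world yaw (deg), from measured pose"""
    s=r.sense(); R=np.array(s["tcp_rot"]); d=R.T@(np.array(target)-s["tool_pos"])/0.2
    y0=np.degrees(np.arctan2(R[1,1],R[0,1])); roll=None
    if yaw is not None: roll=(-(yaw-y0)+90)%180-90
    print("shift",d,"roll",None if roll is None else roll/90,"yaw now",y0,"tcp",np.array(s["tool_pos"]),"t",s["t"],"j7",s["joint_positions"][6])
E
python3 - <<'E'
from h import *
im=r.get_image("top"); print(onplane(im,(226,170.3),0.05), world(im,(226,170.3),k=1))
w=r.get_image("wrist"); print(np.array(w["T_tool_cam"]),w["intrinsics"])
go((0.53,0.2,0.30),90)
E
```

```text
[0.519 0.199 0.05 ] [0.519 0.199 0.052]
[[ 0.    -0.96  -0.279  0.081]
 [ 1.     0.    -0.    -0.   ]
 [ 0.    -0.279  0.96  -0.179]
 [ 0.     0.     0.     1.   ]] [[328.537   0.    254.253]
 [  0.    328.537 191.506]
 [  0.      0.      1.   ]]
shift [-2.134 -1.512 -0.473] roll -0.2272143161166249 yaw now 69.55071154950376 tcp [0.236 0.632 0.205] t 1.1 j7 -3.8447592527319725
```

Call:
arm_command --motion '[{"x": -0.25,"y": -0.18,"z": -0.1},{"x": -0.45,"y": -0.32,"z": -0.2},{"x": -0.65,"y": -0.46,"z": -0.2},{"x": -0.85,"y": -0.6,"z": -0.2},{"x": -1,"y": -0.7,"z": -0.2},{"x": -1,"y": -0.7,"z": -0.2},{"x": -1,"y": -0.7,"z": -0.2}]'

```text
validation failed for argument at $.mo...
```

Call:
arm_command --motion '[{"x": -0.2,"y": -0.16,"roll": -0.04},{"x": -0.4,"y": -0.32,"roll": -0.1},{"x": -0.6,"y": -0.48,"roll": -0.17},{"x": -0.8,"y": -0.64,"roll": -0.227},{"x": -1,"y": -0.8,"roll": -0.227},{"x": -1,"y": -0.8,"roll": -0.227},{"x": -1,"y": -0.8,"roll": -0.227}]'

```text
validation failed for argument at $.mo...
```

Call:
arm_command --motion '[{"x": -0.25,"y": -0.18,"z": -0.1,"roll": 0.0},{"x": -0.45,"y": -0.32,"z": -0.2,"roll": 0.0},{"x": -0.65,"y": -0.46,"z": -0.2,"roll": 0.0},{"x": -0.85,"y": -0.6,"z": -0.2,"roll": 0.0},{"x": -1.0,"y": -0.7,"z": -0.2,"roll": 0.0},{"x": -1.0,"y": -0.7,"z": -0.2,"roll": 0.0},{"x": -1.0,"y": -0.7,"z": -0.2,"roll": 0.0}]'

```text
t: 1.68
tool_pos: [0.3798, 0.4245, 0.2465]
tcp_rot: [[-0.934, 0.358, 0.002], [0.358, 0.934, -0.001], [-0.002, 0.0, -1.0]]
force: [2.0, 0.1, -0.9]
width: 0.094
gripper_force: 0.0
```

Call:
arm_command --motion '[{"x": -0.2,"y": -0.16,"z": 0.0,"roll": -0.04},{"x": -0.4,"y": -0.32,"z": 0.0,"roll": -0.1},{"x": -0.6,"y": -0.48,"z": 0.0,"roll": -0.17},{"x": -0.8,"y": -0.64,"z": 0.0,"roll": -0.227},{"x": -1.0,"y": -0.82,"z": 0.0,"roll": -0.227},{"x": -1.0,"y": -0.82,"z": 0.0,"roll": -0.227},{"x": -1.0,"y": -0.82,"z": 0.0,"roll": -0.227},{"x": -1.0,"y": -0.82,"z": 0.0,"roll": -0.227}]'

```text
t: 2.35
tool_pos: [0.5061, 0.2042, 0.2458]
tcp_rot: [[-1.0, 0.006, 0.001], [0.006, 1.0, -0.0], [-0.001, -0.0, -1.0]]
force: [0.3, 0.2, 0.1]
width: 0.0941
gripper_force: 0.0
```

Run:
```python
from h import *
s=r.sense(); w=r.get_image("wrist"); cv2.imwrite("pics/w1.png",w["img"]); print(s["joint_vel"])
for d in r.pinpoint("wrist","chassis")[:2]: print(d, onplane(w,d["point"],0.05,s), world(w,d["point"],s,1))
# stud by depth: points 30..60mm high, near expected
H,W=w["depth"].shape; v,u=np.mgrid[:H,:W]; z=w["depth"]
c=(np.linalg.inv(w["intrinsics"])@np.stack([u*z,v*z,z]).reshape(3,-1)).T
P=np.array([1,1,1])*0+ (np.array(w["T_tool_cam"])[:3,:3]@c.T).T+np.array(w["T_tool_cam"])[:3,3]
P=(np.array(s["tcp_rot"])@P.T).T+s["tool_pos"]
m=(z.ravel()>0)&(np.hypot(P[:,0]-.519,P[:,1]-.199)<.05)&(P[:,2]>.03)
print(m.sum(),P[m].mean(0),P[m].max(0),P[m].min(0)); t=m&(P[:,2]>P[m][:,2].max()-.006); print(t.sum(),P[t].mean(0))
m2=(z.ravel()>0)&(np.hypot(P[:,0]-.519,P[:,1]-.199)<.05); print("plate",np.median(P[m2][:,2]))
go((0.519,0.199,0.25),90)
```

```text
[-2.737  0.169 -3.442 -0.03  -0.46  -0.034 -3.287]
{'point': [172.1, 254.1], 'conf': 0.59} [0.51  0.203 0.05 ] [0.517 0.203 0.019]
13003 [0.487 0.187 0.344] [0.523 0.236 0.362] [0.476 0.154 0.031]
8647 [0.48  0.199 0.359]
plate 0.3559283413424485
shift [-0.074 -0.045 -0.022] roll -0.0007018541079778137 yaw now 89.936833130282 tcp [0.504 0.208 0.246] t 2.45 j7 63.97891153049964
```

View pics/w1.png

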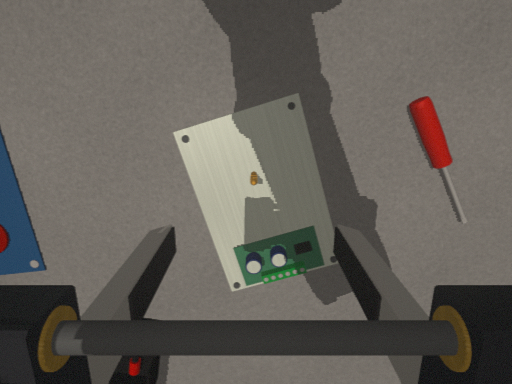

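```bash
cat >> h.py <<'E'
def cloud(w,s):
    H,W=w["depth"].shape; v,u=np.mgrid[:H,:W]; z=w["depth"]
    c=np.linalg.inv(w["intrinsics"])@np.stack([u*z,v*z,z]).reshape(3,-1)
    T=np.array(w["T_tool_cam"])
    P=T[:3,:3]@c+T[:3,3:]; P=(np.array(s["tcp_rot"])@P).T+s["tool_pos"]; P[z.ravel()<=0]=np.nan
    return P
E
python3 - <<'E'
from h import *
for i in range(3):
    s=r.sense(); w=r.get_image("wrist")
P=cloud(w,s); near=np.hypot(P[:,0]-.519,P[:,1]-.199)<.03
m=near&(P[:,2]<.1); print("plate",np.median(P[m][:,2]),"speed",np.abs(s["joint_vel"]).max(),s["tool_pos"])
m&=P[:,2]>.028; print(m.sum(),P[m].mean(0),P[m].min(0),P[m].max(0))
for lo in (.025,.035,.045,.052): 
    q=m&(P[:,2]>lo)&(P[:,2]<lo+.012); print(lo,q.sum(),P[q].mean(0), P[q].min(0),P[q].max(0))
uv=np.argwhere(m.reshape(384,512)); print("rows/cols",uv.min(0),uv.max(0))
im=cv2.resize(w["img"][145:215,210:310],(800,560),interpolation=cv2.INTER_CUBIC); cv2.imwrite("pics/stud.png",im)
go((0.556,-0.235,0.28),90)
E
```

```text
plate 0.01462066013860508 speed 0.35227288474521484 [0.504 0.209 0.245]
74 [0.519 0.203 0.049] [0.517 0.199 0.028] [0.525 0.206 0.06 ]
0.025 13 [0.517 0.203 0.032] [0.517 0.199 0.028] [0.519 0.206 0.036]
0.035 17 [0.517 0.203 0.041] [0.517 0.199 0.035] [0.519 0.206 0.047]
0.045 38 [0.519 0.203 0.053] [0.517 0.199 0.045] [0.525 0.206 0.057]
0.052 39 [0.52  0.203 0.056] [0.517 0.199 0.052] [0.525 0.206 0.06 ]
rows/cols [176 246] [187 252]
shift [-0.257 -2.222 -0.173] roll 0.0011404772756722853 yaw now 90.1026429548105 tcp [0.504 0.209 0.245] t 2.6 j7 63.99491852152972
```

View pics/stud.png

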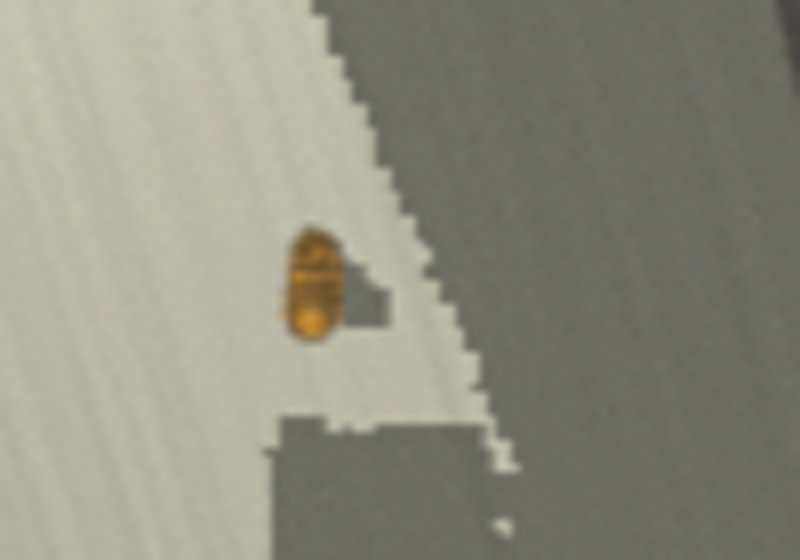

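Call:
arm_command --motion '[{"x": 0.0,"y": -0.2,"z": 0.0,"roll": 0.0},{"x": 0.0,"y": -0.4,"z": 0.0,"roll": 0.0},{"x": 0.0,"y": -0.6,"z": 0.0,"roll": 0.0},{"x": 0.0,"y": -0.8,"z": 0.0,"roll": 0.0},{"x": 0.0,"y": -1.0,"z": 0.0,"roll": 0.0}]'

```text
t: 3.02
tool_pos: [0.5039, 0.0074, 0.2456]
tcp_rot: [[-1.0, -0.002, 0.0], [-0.002, 1.0, 0.0], [-0.0, 0.0, -1.0]]
force: [1.4, -0.8, -0.0]
width: 0.094
gripper_force: 0.0
```

Call:
arm_command --motion '[{"x": 0.0,"y": -0.2,"z": 0.0,"roll": 0.0},{"x": 0.0,"y": -0.4,"z": 0.0,"roll": 0.0},{"x": 0.0,"y": -0.6,"z": 0.0,"roll": 0.0},{"x": 0.0,"y": -0.8,"z": 0.0,"roll": 0.0},{"x": 0.0,"y": -1.0,"z": 0.0,"roll": 0.0},{"x": 0.0,"y": -1.0,"z": 0.0,"roll": 0.0},{"x": 0.0,"y": -1.0,"z": 0.0,"roll": 0.0},{"x": 0.0,"y": -1.0,"z": 0.0,"roll": 0.0},{"x": 0.0,"y": -1.0,"z": 0.0,"roll": 0.0},{"x": 0.0,"y": -1.0,"z": 0.0,"roll": 0.0}]'

```text
t: 3.85
tool_pos: [0.5047, -0.1905, 0.2455]
tcp_rot: [[-1.0, -0.002, -0.0], [-0.002, 1.0, 0.0], [0.0, 0.0, -1.0]]
force: [0.6, 0.1, -0.4]
width: 0.0941
gripper_force: 0.0
```

Run:
```python
from h import *
for i in range(2):
    s=r.sense(); w=r.get_image("wrist")
print(np.abs(s["joint_vel"]).max(),s["tool_pos"])
cv2.imwrite("pics/mat.png",cv2.resize(w["img"],(800,600)))
for o in ["rubber_pad","transformer","fibre_washer","steel_cup"]:
    for d in r.pinpoint("wrist",o)[:3]: print(o,d["point"],round(d["conf"],2),onplane(w,d["point"],.003,s))
np.savez("mat.npz",img=w["img"],P=cloud(w,s))
```

```text
0.3511451301425859 [ 0.505 -0.191  0.245]
rubber_pad [35.7, 157.7] 0.94 [ 0.355 -0.305  0.003]
rubber_pad [47.1, 44.6] 0.93 [ 0.368 -0.44   0.003]
rubber_pad [156.4, 169.4] 0.87 [ 0.499 -0.301  0.003]
transformer [242.8, 187.9] 0.83 [ 0.621 -0.284  0.003]
transformer [329.4, 167.9] 0.59 [ 0.764 -0.322  0.003]
fibre_washer [238.2, 272.5] 0.58 [ 0.613 -0.165  0.003]
steel_cup [146.5, 258.3] 0.94 [ 0.485 -0.186  0.003]
```

View pics/mat.png

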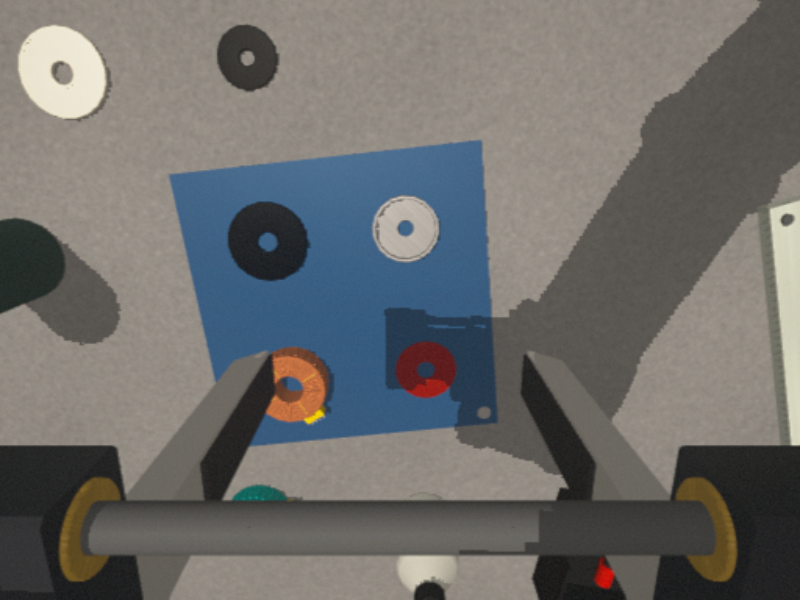

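Black large ring on the mat at (268,241), small black one off the mat at (247,57), white one at (62,72). The copper transformer is at (295,385) with its tag toward (315,416), and the teal one is at (262,492). I'll confirm with one crop and get exact centres.

```bash
cat > seg.py <<'E'
from h import *
def ring(P,c,zlo,zhi,rad=.05):
    """fit circle to outer boundary of points with z in band around c"""
    m=(np.hypot(P[:,0]-c[0],P[:,1]-c[1])<rad)&(P[:,2]>zlo)&(P[:,2]<zhi)
    q=(P[m][:,:2]*1000).astype(np.float32)
    (x,y),R=cv2.minEnclosingCircle(q); h=cv2.convexHull(q)[:,0]
    A=np.c_[2*h,np.ones(len(h))]; k=np.linalg.lstsq(A,(h**2).sum(1),rcond=None)[0]
    print(m.sum(),"enclosing",x,y,R,"| lsq",k[:2],np.sqrt(k[2]+k[0]**2+k[1]**2),"| z",np.median(P[m][:,2]))
E
python3 - <<'E'
from seg import *
f=np.load("mat.npz"); P=f["P"]; im=f["img"]
ring(P,(.499,-.301),.0058,.012); ring(P,(.355,-.305),.003,.012); ring(P,(.485,-.186),.0055,.02); ring(P,(.613,-.165),.0058,.012); ring(P,(.621,-.284),.012,.04)
Y=cv2.inRange(im,(0,140,170),(90,255,255)).ravel()>0
q=Y&(np.hypot(P[:,0]-.621,P[:,1]+.284)<.06); print("tag",q.sum(),P[q].mean(0))
cv2.imwrite("pics/crop.png",cv2.resize(im[10:290,90:340],(715,590),fx=0,fy=0,interpolation=cv2.INTER_CUBIC))
E
```

```text
1857 enclosing 495.4400329589844 -297.7076110839844 32.740821838378906 | lsq [ 495.332 -297.727] 32.430511269402786 | z 0.007507980218407512
583 enclosing 356.3567810058594 -304.6539306640625 22.382152557373047 | lsq [ 356.42 -304.57] 21.987038449965237 | z 0.003579592560613465
842 enclosing 482.42138671875 -182.77679443359375 29.34258460998535 | lsq [ 483.805 -184.329] 26.723413612979876 | z 0.0064092644421213235
960 enclosing 609.0774536132812 -165.5308074951172 26.911706924438477 | lsq [ 609.179 -165.946] 26.313389975578296 | z 0.007487224332775155
1291 enclosing 623.2166748046875 -279.9081115722656 36.642311096191406 | lsq [ 621.323 -279.382] 32.23532137027165 | z 0.026196916284618926
tag 64 [ 0.64  -0.267  0.022]
```

View pics/crop.png

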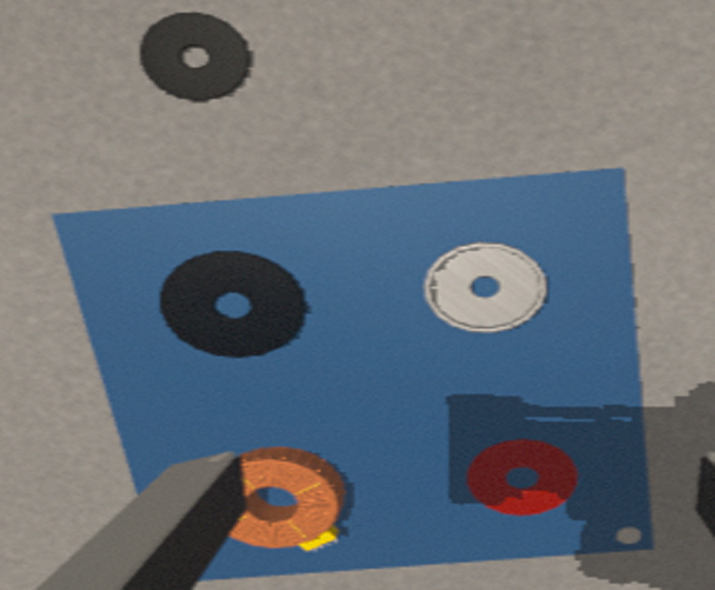

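The crop confirms it: the black ring on the mat measures 66 mm across, while the one off the mat is 44 mm, so the one on the mat is meant. The copper ring with the yellow tag is the transformer. Now the pad.

Call:
arm_command --motion '[{"x": 0.05,"y": -0.2,"z": 0.0,"roll": 0.0},{"x": 0.05,"y": -0.4,"z": 0.1,"roll": 0.0},{"x": 0.05,"y": -0.533,"z": 0.3,"roll": 0.0},{"x": 0.05,"y": -0.533,"z": 0.5,"roll": 0.0},{"x": 0.05,"y": -0.533,"z": 0.7,"roll": 0.0},{"x": 0.05,"y": -0.533,"z": 0.9,"roll": 0.0},{"x": 0.05,"y": -0.533,"z": 0.95,"roll": 0.0},{"x": 0.05,"y": -0.533,"z": 0.95,"roll": 0.0},{"x": 0.05,"y": -0.533,"z": 0.95,"roll": 0.0},{"x": 0.05,"y": -0.533,"z": 0.95,"roll": 0.0}]' --claw 1.0

```text
t: 4.98
tool_pos: [0.4956, -0.2994, 0.0578]
tcp_rot: [[-1.0, 0.0, 0.003], [0.0, 1.0, -0.001], [-0.003, -0.001, -1.0]]
force: [0.7, 0.4, -0.3]
width: 0.0938
gripper_force: 0.0
```

Run:
```python
from seg import *
for i in range(2):
    s=r.sense(); w=r.get_image("wrist")
P=cloud(w,s); ring(P,(.4953,-.2977),.0055,.012); go((.4953,-.2977,.0045),90)
```

```text
5384 enclosing 495.4419860839844 -298.0975646972656 32.88209915161133 | lsq [ 495.308 -298.044] 32.528728875815894 | z 0.0075136180170261475
shift [0.003 0.008 0.267] roll 3.440508169995206e-06 yaw now 90.0003096457353 tcp [ 0.496 -0.299  0.058] t 5.0833 j7 133.405697941807
```

Call:
arm_command --motion '[{"x": 0.0,"y": 0.005,"z": 0.15,"roll": 0.0},{"x": 0.0,"y": 0.005,"z": 0.22,"roll": 0.0},{"x": 0.0,"y": 0.005,"z": 0.265,"roll": 0.0},{"x": 0.0,"y": 0.005,"z": 0.265,"roll": 0.0},{"x": 0.0,"y": 0.005,"z": 0.265,"roll": 0.0}]'

```text
t: 5.5
tool_pos: [0.4951, -0.2981, 0.0038]
tcp_rot: [[-1.0, 0.0, 0.002], [0.0, 1.0, -0.001], [-0.002, -0.001, -1.0]]
force: [0.8, -0.3, 0.8]
width: 0.0941
gripper_force: 0.0
```

Call:
arm_command --motion '[{"x": 0.0,"y": 0.0,"z": 0.0,"roll": 0.0},{"x": 0.0,"y": 0.0,"z": 0.0,"roll": 0.0},{"x": 0.0,"y": 0.0,"z": 0.0,"roll": 0.0},{"x": 0.0,"y": 0.0,"z": 0.0,"roll": 0.0},{"x": 0.0,"y": 0.0,"z": 0.0,"roll": 0.0},{"x": 0.0,"y": 0.0,"z": 0.0,"roll": 0.0},{"x": 0.0,"y": 0.0,"z": 0.0,"roll": 0.0},{"x": 0.0,"y": 0.0,"z": 0.0,"roll": 0.0}]' --claw 0.0 --force 15

```text
t: 6.17
tool_pos: [0.495, -0.2979, 0.0033]
tcp_rot: [[-1.0, 0.0, 0.001], [0.0, 1.0, -0.0], [-0.001, -0.0, -1.0]]
force: [-0.1, 1.4, 7.8]
width: 0.065
gripper_force: 15.4
```

Call:
arm_command --motion '[{"x": 0.0,"y": 0.0,"z": -0.1,"roll": 0.0},{"x": 0.0,"y": 0.0,"z": -0.25,"roll": 0.0},{"x": 0.0,"y": 0.05,"z": -0.4,"roll": 0.0},{"x": 0.0,"y": 0.2,"z": -0.5,"roll": 0.0},{"x": 0.0,"y": 0.4,"z": -0.5,"roll": 0.0},{"x": 0.0,"y": 0.6,"z": -0.5,"roll": 0.0},{"x": 0.0,"y": 0.8,"z": -0.5,"roll": 0.0},{"x": 0.0,"y": 1.0,"z": -0.5,"roll": 0.0}]'

```text
t: 6.83
tool_pos: [0.4941, -0.0959, 0.103]
tcp_rot: [[-1.0, 0.001, 0.001], [0.001, 1.0, 0.0], [-0.001, 0.0, -1.0]]
force: [1.4, 0.1, -0.9]
width: 0.0648
gripper_force: 15.7
```

Call:
arm_command --motion '[{"x": 0.0,"y": 0.2,"z": 0.0,"roll": 0.0},{"x": 0.0,"y": 0.4,"z": 0.0,"roll": 0.0},{"x": 0.0,"y": 0.6,"z": 0.0,"roll": 0.0},{"x": 0.0,"y": 0.8,"z": 0.0,"roll": 0.0},{"x": -0.1,"y": 1.0,"z": 0.0,"roll": 0.0}]'

```text
t: 7.25
tool_pos: [0.5105, 0.1018, 0.1028]
tcp_rot: [[-1.0, -0.0, -0.001], [-0.0, 1.0, 0.001], [0.001, 0.001, -1.0]]
force: [1.5, 0.4, -0.5]
width: 0.0646
gripper_force: 15.7
```

Call:
arm_command --motion '[{"x": 0.0,"y": 0.2,"z": 0.0,"roll": 0.0},{"x": 0.0,"y": 0.4,"z": 0.0,"roll": 0.0},{"x": 0.0,"y": 0.5,"z": 0.0,"roll": 0.0},{"x": 0.0,"y": 0.5,"z": 0.0,"roll": 0.0},{"x": 0.0,"y": 0.5,"z": 0.0,"roll": 0.0},{"x": 0.0,"y": 0.5,"z": 0.0,"roll": 0.0}]'

```text
t: 7.75
tool_pos: [0.513, 0.1985, 0.1026]
tcp_rot: [[-1.0, 0.001, 0.0], [0.001, 1.0, -0.0], [-0.0, -0.0, -1.0]]
force: [0.7, -0.6, -0.1]
width: 0.0648
gripper_force: 15.7
```

Run:
```python
from seg import *
for i in range(3):
    s=r.sense(); w=r.get_image("wrist")
print(s["force"],s["width"],s["gripper_force"])
P=cloud(w,s); t=np.array(s["tool_pos"]); ring(P,t,t[2]+.001,t[2]+.008,.045)
cv2.imwrite("pics/held1.png",w["img"])
go((.5215,.2027,.10),90)
```

```text
[ 0.499 -0.247  0.354] 0.06484856189717907 15.712446870747954
8832 enclosing 503.7865295410156 197.23548889160156 42.90058517456055 | lsq [513.113 198.68 ] 34.03211568710917 | z 0.10685803962612471
shift [-0.042  0.023  0.013] roll -0.001406274597384854 yaw now 89.87343528623536 tcp [0.513 0.198 0.103] t 7.9 j7 74.52319008373411
```

View pics/held1.png

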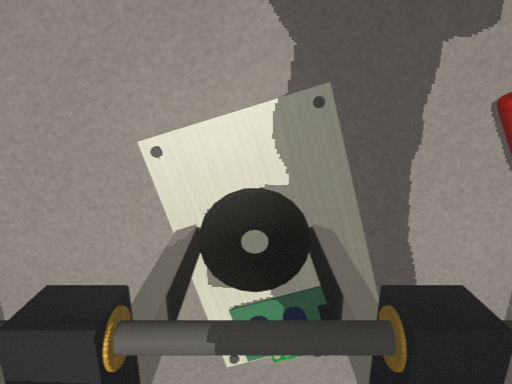

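The pad is held level with its hole at (255,241). I lower it onto the stud.

Call:
arm_command --motion '[{"x": -0.042,"y": 0.022,"z": 0.0,"roll": 0.0},{"x": -0.042,"y": 0.022,"z": 0.0,"roll": 0.0},{"x": -0.042,"y": 0.022,"z": 0.1,"roll": 0.0},{"x": -0.042,"y": 0.022,"z": 0.2,"roll": 0.0},{"x": -0.042,"y": 0.022,"z": 0.25,"roll": 0.0},{"x": -0.042,"y": 0.022,"z": 0.3,"roll": 0.0},{"x": -0.042,"y": 0.022,"z": 0.3,"roll": 0.0}]'

```text
t: 8.48
tool_pos: [0.5208, 0.2034, 0.0409]
tcp_rot: [[-1.0, 0.001, -0.002], [0.001, 1.0, -0.001], [0.002, -0.001, -1.0]]
force: [0.2, -0.9, 0.3]
width: 0.0647
gripper_force: 15.7
```

Call:
arm_command --motion '[{"x": 0.0,"y": 0.0,"z": 0.04,"roll": 0.0},{"x": 0.0,"y": 0.0,"z": 0.08,"roll": 0.0},{"x": 0.0,"y": 0.0,"z": 0.12,"roll": 0.0},{"x": 0.0,"y": 0.0,"z": 0.12,"roll": 0.0},{"x": 0.0,"y": 0.0,"z": 0.12,"roll": 0.0}]'

```text
t: 8.9
tool_pos: [0.5212, 0.2038, 0.0182]
tcp_rot: [[-1.0, 0.0, -0.001], [0.0, 1.0, -0.0], [0.001, -0.0, -1.0]]
force: [0.4, 0.2, 0.5]
width: 0.0651
gripper_force: 15.7
```

Call:
arm_command --motion '[{"x": 0.0,"y": 0.0,"z": 0.01,"roll": 0.0},{"x": 0.0,"y": 0.0,"z": 0.01,"roll": 0.0}]'

```text
t: 9.07
tool_pos: [0.5215, 0.204, 0.0165]
tcp_rot: [[-1.0, 0.0, 0.0], [0.0, 1.0, 0.0], [-0.0, 0.0, -1.0]]
force: [1.2, -0.5, 0.3]
width: 0.0647
gripper_force: 15.7
```

Call:
arm_command --motion '[{"x": 0.0,"y": 0.0,"z": 0.0,"roll": 0.0},{"x": 0.0,"y": 0.0,"z": 0.0,"roll": 0.0},{"x": 0.0,"y": 0.0,"z": 0.0,"roll": 0.0},{"x": 0.0,"y": 0.0,"z": 0.0,"roll": 0.0},{"x": 0.0,"y": 0.0,"z": 0.0,"roll": 0.0},{"x": 0.0,"y": 0.0,"z": 0.0,"roll": 0.0}]' --claw 1.0

```text
t: 9.57
tool_pos: [0.5214, 0.204, 0.0165]
tcp_rot: [[-1.0, 0.0, 0.0], [0.0, 1.0, 0.0], [-0.0, 0.0, -1.0]]
force: [-0.2, -0.2, -0.7]
width: 0.0938
gripper_force: 0.0
```

Call:
arm_command --motion '[{"x": 0.0,"y": 0.0,"z": -0.15,"roll": 0.0},{"x": 0.0,"y": 0.0,"z": -0.35,"roll": 0.0},{"x": 0.0,"y": 0.0,"z": -0.55,"roll": 0.0},{"x": 0.0,"y": 0.0,"z": -0.75,"roll": 0.0},{"x": 0.05,"y": 0.0,"z": -0.95,"roll": 0.0},{"x": 0.08,"y": 0.0,"z": -1.0,"roll": 0.0},{"x": 0.08,"y": 0.0,"z": -1.0,"roll": 0.0},{"x": 0.08,"y": 0.0,"z": -1.0,"roll": 0.0},{"x": 0.08,"y": 0.0,"z": -1.0,"roll": 0.0}]'

```text
t: 10.32
tool_pos: [0.5049, 0.2039, 0.2154]
tcp_rot: [[-1.0, -0.0, -0.001], [-0.0, 1.0, -0.001], [0.001, -0.001, -1.0]]
force: [-0.3, 0.0, -0.5]
width: 0.0939
gripper_force: 0.0
```

Run:
```python
from seg import *
for i in range(3):
    s=r.sense(); w=r.get_image("wrist")
P=cloud(w,s); ring(P,(.5215,.2027),.0175,.024,.05)
m=(np.hypot(P[:,0]-.5215,P[:,1]-.2027)<.012)&(P[:,2]>.035)&(P[:,2]<.08); print(m.sum(),P[m].min(0),P[m].max(0))
go((.505,-.235,.25),90)
```

```text
2147 enclosing 521.7031860351562 203.76950073242188 32.69905090332031 | lsq [521.706 203.746] 32.38264069977031 | z 0.019525292664646282
76 [0.516 0.198 0.035] [0.523 0.206 0.06 ]
shift [-0.001 -2.193 -0.171] roll -0.00037454690011884395 yaw now 89.9662907789893 tcp [0.505 0.204 0.215] t 10.4667 j7 68.62381089684236
```

The pad lies flat, top at 0.0195, centred on the stud. Next the transformer, gripped at yaw 90. The tag lies near yaw 33°, well clear of the fingers.

Call:
arm_command --motion '[{"x": 0.0,"y": -0.2,"z": 0.0,"roll": 0.0},{"x": 0.0,"y": -0.4,"z": 0.0,"roll": 0.0},{"x": 0.0,"y": -0.6,"z": 0.0,"roll": 0.0},{"x": 0.0,"y": -0.8,"z": 0.0,"roll": 0.0},{"x": 0.0,"y": -1.0,"z": 0.0,"roll": 0.0}]'

```text
t: 10.88
tool_pos: [0.5048, 0.0019, 0.2158]
tcp_rot: [[-1.0, 0.0, -0.001], [0.0, 1.0, -0.001], [0.001, -0.001, -1.0]]
force: [0.5, -0.1, 0.4]
width: 0.0941
gripper_force: 0.0
```

Call:
arm_command --motion '[{"x": -0.1,"y": -0.18,"z": 0.0,"roll": 0.0},{"x": -0.2,"y": -0.36,"z": 0.0,"roll": 0.0},{"x": -0.3,"y": -0.54,"z": 0.0,"roll": 0.0},{"x": -0.4,"y": -0.72,"z": 0.0,"roll": 0.0},{"x": -0.5,"y": -0.9,"z": 0.0,"roll": 0.0},{"x": -0.5,"y": -1.0,"z": 0.0,"roll": 0.0}]'

```text
t: 11.38
tool_pos: [0.6071, -0.2002, 0.215]
tcp_rot: [[-1.0, 0.002, -0.001], [0.002, 1.0, -0.003], [0.001, -0.003, -1.0]]
force: [-0.7, 0.2, -0.4]
width: 0.094
gripper_force: 0.0
```

Call:
arm_command --motion '[{"x": 0.0,"y": -0.2,"z": 0.1,"roll": 0.0},{"x": 0.0,"y": -0.4,"z": 0.3,"roll": 0.0},{"x": 0.0,"y": -0.4,"z": 0.5,"roll": 0.0},{"x": 0.0,"y": -0.4,"z": 0.5,"roll": 0.0},{"x": 0.0,"y": -0.4,"z": 0.5,"roll": 0.0},{"x": 0.0,"y": -0.4,"z": 0.5,"roll": 0.0}]'

```text
t: 11.88
tool_pos: [0.6052, -0.2758, 0.1162]
tcp_rot: [[-1.0, 0.0, -0.002], [0.0, 1.0, 0.0], [0.002, 0.0, -1.0]]
force: [0.2, 0.4, 0.9]
width: 0.094
gripper_force: 0.0
```

Run:
```python
from seg import *
for i in range(3):
    s=r.sense(); w=r.get_image("wrist")
P=cloud(w,s); im=w["img"]
ring(P,(.6213,-.2800),.0235,.032,.045)
Y=cv2.inRange(im,(0,140,170),(90,255,255)).ravel()>0
q=Y&(np.hypot(P[:,0]-.621,P[:,1]+.284)<.06); print("tag",q.sum(),P[q].mean(0))
cv2.imwrite("pics/tr.png",im)
go((.6213,-.28,.012),90)
```

```text
3159 enclosing 618.6151123046875 -283.2467041015625 31.404203414916992 | lsq [ 618.52  -283.306] 30.79779878542761 | z 0.026574178643685442
tag 113 [ 0.596 -0.299  0.118]
shift [-0.072 -0.023  0.532] roll 0.0007998173356793043 yaw now 90.07198356021114 tcp [ 0.607 -0.275  0.118] t 12.0333 j7 128.44560383104115
```

View pics/tr.png

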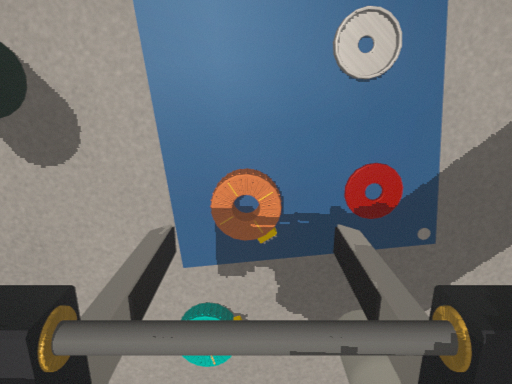

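Call:
arm_command --motion '[{"x": -0.057,"y": -0.041,"z": 0.0,"roll": 0.0},{"x": -0.057,"y": -0.041,"z": 0.15,"roll": 0.0},{"x": -0.057,"y": -0.041,"z": 0.3,"roll": 0.0},{"x": -0.057,"y": -0.041,"z": 0.45,"roll": 0.0},{"x": -0.057,"y": -0.041,"z": 0.55,"roll": 0.0},{"x": -0.057,"y": -0.041,"z": 0.55,"roll": 0.0},{"x": -0.057,"y": -0.041,"z": 0.55,"roll": 0.0},{"x": -0.057,"y": -0.041,"z": 0.55,"roll": 0.0}]'

```text
t: 12.7
tool_pos: [0.6178, -0.284, 0.008]
tcp_rot: [[-1.0, -0.001, 0.002], [-0.001, 1.0, -0.0], [-0.002, -0.0, -1.0]]
force: [-0.4, 0.6, 0.2]
width: 0.094
gripper_force: 0.0
```

Call:
arm_command --motion '[{"x": 0.0,"y": 0.0,"z": 0.0,"roll": 0.0},{"x": 0.0,"y": 0.0,"z": 0.0,"roll": 0.0},{"x": 0.0,"y": 0.0,"z": 0.0,"roll": 0.0},{"x": 0.0,"y": 0.0,"z": 0.0,"roll": 0.0},{"x": 0.0,"y": 0.0,"z": 0.0,"roll": 0.0},{"x": 0.0,"y": 0.0,"z": 0.0,"roll": 0.0},{"x": 0.0,"y": 0.0,"z": 0.0,"roll": 0.0},{"x": 0.0,"y": 0.0,"z": 0.0,"roll": 0.0},{"x": 0.0,"y": 0.0,"z": 0.0,"roll": 0.0}]' --claw 0.0 --force 30

```text
t: 13.45
tool_pos: [0.6168, -0.2841, 0.0067]
tcp_rot: [[-1.0, 0.0, 0.0], [0.0, 1.0, 0.0], [-0.0, 0.0, -1.0]]
force: [-1.2, 2.1, 5.8]
width: 0.0624
gripper_force: 30.0
```

Call:
arm_command --motion '[{"x": 0.0,"y": 0.0,"z": -0.1,"roll": 0.0},{"x": 0.0,"y": 0.0,"z": -0.25,"roll": 0.0},{"x": 0.0,"y": 0.0,"z": -0.4,"roll": 0.0},{"x": 0.0,"y": 0.0,"z": -0.55,"roll": 0.0},{"x": 0.0,"y": 0.0,"z": -0.55,"roll": 0.0},{"x": 0.0,"y": 0.0,"z": -0.55,"roll": 0.0}]'

```text
t: 13.95
tool_pos: [0.6173, -0.2846, 0.1178]
tcp_rot: [[-1.0, 0.0, 0.002], [0.0, 1.0, -0.001], [-0.002, -0.001, -1.0]]
force: [0.1, -0.3, -3.9]
width: 0.0623
gripper_force: 30.0
```

Run:
```python
from seg import *
for i in range(2):
    s=r.sense(); w=r.get_image("wrist")
print(s["force"],s["width"],s["gripper_force"])
im=w["img"]; cv2.imwrite("pics/trh.png",im)
P=cloud(w,s); t=np.array(s["tool_pos"]); m=(np.abs(P[:,1]-t[1])<.027)&(np.abs(P[:,0]-t[0])<.05)&(np.abs(P[:,2]-t[2]-.01)<.03)
q=P[m]-t; 
for b in np.arange(-.02,.031,.005): k=np.abs(q[:,0]-b)<.0025; print(round(b,3),k.sum(),np.median(q[k,2]) if k.any() else None)
go((.521,.2025,.12),90)
```

```text
[ 0.577  1.049 -3.388] 0.06178815034665466 29.99876424204558
-0.02 916 0.019626125019660406
-0.015 969 0.019779600272985032
-0.01 796 0.019795333054573025
-0.005 562 0.019869606229338685
0.0 492 0.019864982517214858
0.005 589 0.01964611070862926
0.01 890 0.01932539874381997
0.015 1151 0.01944381198108877
0.02 691 0.019865070795979684
0.025 571 0.019779779747236964
0.03 369 0.01941348816091784
shift [ 0.476  2.432 -0.021] roll -9.968624397297769e-05 yaw now 89.99102823804243 tcp [ 0.616 -0.284  0.115] t 14.05 j7 128.8835629644185
```

View pics/trh.png

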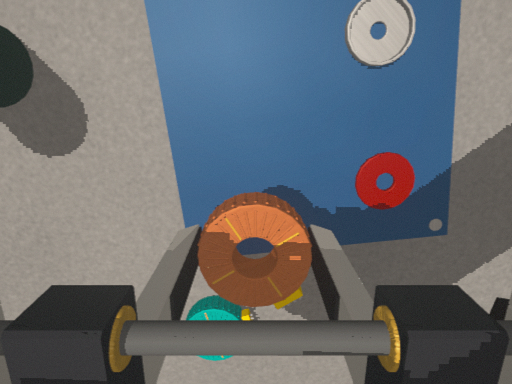

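Held level at (255,250), bottom about 4 mm below the TCP. Carrying it to the stud.

Call:
arm_command --motion '[{"x": 0.0,"y": 0.15,"z": 0.0,"roll": 0.0},{"x": 0.03,"y": 0.33,"z": 0.0,"roll": 0.0},{"x": 0.1,"y": 0.51,"z": 0.0,"roll": 0.0},{"x": 0.17,"y": 0.69,"z": 0.0,"roll": 0.0},{"x": 0.24,"y": 0.87,"z": 0.0,"roll": 0.0},{"x": 0.3,"y": 1.0,"z": 0.0,"roll": 0.0}]'

```text
t: 14.55
tool_pos: [0.5547, -0.0811, 0.1148]
tcp_rot: [[-1.0, -0.002, -0.003], [-0.002, 1.0, 0.0], [0.003, 0.0, -1.0]]
force: [1.3, 0.3, -2.6]
width: 0.0623
gripper_force: 30.0
```

Call:
arm_command --motion '[{"x": 0.06,"y": 0.18,"z": 0.0,"roll": 0.0},{"x": 0.12,"y": 0.36,"z": 0.0,"roll": 0.0},{"x": 0.18,"y": 0.54,"z": 0.0,"roll": 0.0},{"x": 0.18,"y": 0.72,"z": 0.0,"roll": 0.0},{"x": 0.18,"y": 0.9,"z": 0.0,"roll": 0.0},{"x": 0.18,"y": 1.0,"z": 0.0,"roll": 0.0}]'

```text
t: 15.05
tool_pos: [0.5195, 0.1199, 0.1153]
tcp_rot: [[-1.0, -0.003, -0.002], [-0.003, 1.0, -0.0], [0.002, -0.0, -1.0]]
force: [0.2, 0.6, -2.1]
width: 0.0625
gripper_force: 30.0
```

Call:
arm_command --motion '[{"x": 0.0,"y": 0.15,"z": 0.0,"roll": 0.0},{"x": 0.0,"y": 0.3,"z": 0.0,"roll": 0.0},{"x": 0.0,"y": 0.4,"z": 0.0,"roll": 0.0},{"x": 0.0,"y": 0.43,"z": 0.0,"roll": 0.0},{"x": 0.0,"y": 0.43,"z": 0.0,"roll": 0.0},{"x": 0.0,"y": 0.43,"z": 0.0,"roll": 0.0},{"x": 0.0,"y": 0.43,"z": 0.0,"roll": 0.0}]'

```text
t: 15.63
tool_pos: [0.5206, 0.2001, 0.116]
tcp_rot: [[-1.0, 0.002, -0.001], [0.002, 1.0, -0.001], [0.001, -0.001, -1.0]]
force: [-0.1, -0.7, -2.1]
width: 0.0623
gripper_force: 30.0
```

Run:
```python
from h import *
go((.5193,.2025,.045),90); print(r.sense()["width"])
```

```text
shift [0.006 0.012 0.355] roll -0.001187448095317557 yaw now 89.89312967142142 tcp [0.521 0.2   0.116] t 15.6333 j7 78.9032871680539
0.06231668055328499
```

Call:
arm_command --motion '[{"x": 0.005,"y": 0.012,"z": 0.0,"roll": 0.0},{"x": 0.005,"y": 0.012,"z": 0.12,"roll": 0.0},{"x": 0.005,"y": 0.012,"z": 0.22,"roll": 0.0},{"x": 0.005,"y": 0.012,"z": 0.28,"roll": 0.0},{"x": 0.005,"y": 0.012,"z": 0.34,"roll": 0.0},{"x": 0.005,"y": 0.012,"z": 0.34,"roll": 0.0}]'

```text
t: 16.13
tool_pos: [0.5189, 0.2032, 0.0467]
tcp_rot: [[-1.0, 0.001, -0.002], [0.001, 1.0, -0.002], [0.002, -0.002, -1.0]]
force: [-0.5, 0.1, -2.4]
width: 0.0623
gripper_force: 30.0
```

Call:
arm_command --motion '[{"x": 0.0,"y": 0.0,"z": 0.04,"roll": 0.0},{"x": 0.0,"y": 0.0,"z": 0.08,"roll": 0.0},{"x": 0.0,"y": 0.0,"z": 0.11,"roll": 0.0},{"x": 0.0,"y": 0.0,"z": 0.11,"roll": 0.0},{"x": 0.0,"y": 0.0,"z": 0.11,"roll": 0.0}]'

```text
t: 16.55
tool_pos: [0.5197, 0.204, 0.0264]
tcp_rot: [[-1.0, 0.0, -0.0], [0.0, 1.0, -0.0], [0.0, -0.0, -1.0]]
force: [0.5, 0.4, -2.7]
width: 0.0622
gripper_force: 30.0
```

Call:
arm_command --motion '[{"x": 0.0,"y": -0.005,"z": 0.008,"roll": 0.0},{"x": 0.0,"y": -0.005,"z": 0.008,"roll": 0.0},{"x": 0.0,"y": -0.005,"z": 0.008,"roll": 0.0}]'

```text
t: 16.8
tool_pos: [0.5199, 0.2031, 0.0251]
tcp_rot: [[-1.0, 0.0, 0.0], [0.0, 1.0, 0.0], [-0.0, 0.0, -1.0]]
force: [-0.5, 0.1, -2.5]
width: 0.0623
gripper_force: 30.0
```

Call:
arm_command --motion '[{"x": 0.0,"y": 0.0,"z": 0.0,"roll": 0.0},{"x": 0.0,"y": 0.0,"z": 0.0,"roll": 0.0},{"x": 0.0,"y": 0.0,"z": 0.0,"roll": 0.0},{"x": 0.0,"y": 0.0,"z": 0.0,"roll": 0.0},{"x": 0.0,"y": 0.0,"z": 0.0,"roll": 0.0},{"x": 0.0,"y": 0.0,"z": 0.0,"roll": 0.0}]' --claw 1.0

```text
t: 17.3
tool_pos: [0.5198, 0.2031, 0.0249]
tcp_rot: [[-1.0, 0.0, -0.0], [0.0, 1.0, -0.0], [0.0, -0.0, -1.0]]
force: [-0.2, -0.1, -0.5]
width: 0.0934
gripper_force: 0.0
```

Call:
arm_command --motion '[{"x": 0.0,"y": 0.0,"z": -0.15,"roll": 0.0},{"x": 0.0,"y": 0.0,"z": -0.35,"roll": 0.0},{"x": 0.0,"y": 0.0,"z": -0.55,"roll": 0.0},{"x": 0.0,"y": 0.0,"z": -0.75,"roll": 0.0},{"x": 0.05,"y": 0.0,"z": -0.9,"roll": 0.0},{"x": 0.07,"y": 0.0,"z": -0.95,"roll": 0.0},{"x": 0.07,"y": 0.0,"z": -0.95,"roll": 0.0},{"x": 0.07,"y": 0.0,"z": -0.95,"roll": 0.0},{"x": 0.07,"y": 0.0,"z": -0.95,"roll": 0.0}]'

```text
t: 18.05
tool_pos: [0.5053, 0.2031, 0.2137]
tcp_rot: [[-1.0, -0.0, -0.001], [-0.0, 1.0, -0.001], [0.001, -0.001, -1.0]]
force: [-0.5, -0.0, 0.3]
width: 0.0941
gripper_force: 0.0
```

Run:
```python
from seg import *
for i in range(3):
    s=r.sense(); w=r.get_image("wrist")
P=cloud(w,s); ring(P,(.521,.2027),.041,.047,.034)
m=(np.hypot(P[:,0]-.521,P[:,1]-.2027)<.009)&(P[:,2]>.046)&(P[:,2]<.08); print(m.sum(),P[m].min(0),P[m].max(0))
m=(np.hypot(P[:,0]-.521,P[:,1]-.2027)<.04)&(P[:,2]>.018)&(P[:,2]<.08)
# plane flatness of transformer top
k=m&(P[:,2]>.040)&(np.hypot(P[:,0]-.521,P[:,1]-.2027)>.012); A=np.c_[P[k][:,:2]-[.521,.2027],np.ones(k.sum())]; print(np.linalg.lstsq(A,P[k][:,2],rcond=None)[0])
cv2.imwrite("pics/st2.png",w["img"])
go((.6,-.17,.12),90)
```

```text
2003 enclosing 521.9443359375 202.90525817871094 31.070236206054688 | lsq [521.738 202.697] 30.570952370123997 | z 0.04358214893874024
58 [0.516 0.199 0.048] [0.523 0.206 0.06 ]
[0.001 0.    0.044]
shift [-0.474 -1.863  0.471] roll -0.00034158851565595997 yaw now 89.96925703359096 tcp [0.506 0.203 0.214] t 18.2 j7 72.04410517190946
```

View pics/st2.png

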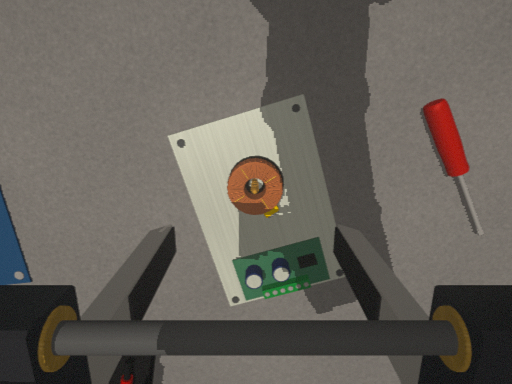

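The transformer lies flat and is centred on the stud at (255,186). Now the red washer.

Call:
arm_command --motion '[{"x": 0.0,"y": -0.2,"z": 0.0,"roll": 0.0},{"x": 0.0,"y": -0.4,"z": 0.0,"roll": 0.0},{"x": 0.0,"y": -0.6,"z": 0.0,"roll": 0.0},{"x": -0.05,"y": -0.8,"z": 0.0,"roll": 0.0},{"x": -0.1,"y": -1.0,"z": 0.0,"roll": 0.0}]'

```text
t: 18.62
tool_pos: [0.5253, 0.0013, 0.2144]
tcp_rot: [[-1.0, -0.0, -0.001], [-0.0, 1.0, 0.0], [0.001, 0.0, -1.0]]
force: [1.5, 1.4, 0.2]
width: 0.0943
gripper_force: 0.0
```

Call:
arm_command --motion '[{"x": -0.1,"y": -0.18,"z": 0.0,"roll": 0.0},{"x": -0.2,"y": -0.36,"z": 0.05,"roll": 0.0},{"x": -0.3,"y": -0.54,"z": 0.1,"roll": 0.0},{"x": -0.34,"y": -0.72,"z": 0.2,"roll": 0.0},{"x": -0.34,"y": -0.845,"z": 0.35,"roll": 0.0},{"x": -0.34,"y": -0.845,"z": 0.5,"roll": 0.0},{"x": -0.34,"y": -0.845,"z": 0.55,"roll": 0.0},{"x": -0.34,"y": -0.845,"z": 0.55,"roll": 0.0},{"x": -0.34,"y": -0.845,"z": 0.55,"roll": 0.0}]'

```text
t: 19.37
tool_pos: [0.5938, -0.1652, 0.105]
tcp_rot: [[-1.0, -0.0, -0.001], [-0.0, 1.0, -0.0], [0.001, -0.0, -1.0]]
force: [0.2, -0.7, 0.1]
width: 0.0938
gripper_force: 0.0
```

Run:
```python
from seg import *
for i in range(3):
    s=r.sense(); w=r.get_image("wrist")
P=cloud(w,s); ring(P,(.6091,-.1657),.0058,.011,.04); ring(P,(.4838,-.1843),.0055,.016,.04)
go((.6091,-.1657,.004),90)
```

```text
2365 enclosing 609.240966796875 -166.01934814453125 26.84931755065918 | lsq [ 609.181 -165.893] 26.44768151101114 | z 0.007505630979435171
2391 enclosing 484.3363342285156 -184.6748809814453 26.915164947509766 | lsq [ 484.369 -184.611] 26.629763376409606 | z 0.0063928381430481684
shift [-0.07  -0.003  0.513] roll 0.0008015599698787747 yaw now 90.07214039728909 tcp [ 0.595 -0.165  0.107] t 19.5167 j7 122.18550929985597
```

Call:
arm_command --motion '[{"x": -0.07,"y": -0.004,"z": 0.0,"roll": 0.0},{"x": -0.07,"y": -0.004,"z": 0.15,"roll": 0.0},{"x": -0.07,"y": -0.004,"z": 0.3,"roll": 0.0},{"x": -0.07,"y": -0.004,"z": 0.42,"roll": 0.0},{"x": -0.07,"y": -0.004,"z": 0.5,"roll": 0.0},{"x": -0.07,"y": -0.004,"z": 0.508,"roll": 0.0},{"x": -0.07,"y": -0.004,"z": 0.508,"roll": 0.0},{"x": -0.07,"y": -0.004,"z": 0.508,"roll": 0.0}]'

```text
t: 20.18
tool_pos: [0.6087, -0.1661, 0.0045]
tcp_rot: [[-1.0, -0.001, 0.002], [-0.001, 1.0, 0.0], [-0.002, 0.0, -1.0]]
force: [-0.2, 0.1, -0.2]
width: 0.094
gripper_force: 0.0
```

Call:
arm_command --motion '[{"x": 0.0,"y": 0.0,"z": 0.0,"roll": 0.0},{"x": 0.0,"y": 0.0,"z": 0.0,"roll": 0.0},{"x": 0.0,"y": 0.0,"z": 0.0,"roll": 0.0},{"x": 0.0,"y": 0.0,"z": 0.0,"roll": 0.0},{"x": 0.0,"y": 0.0,"z": 0.0,"roll": 0.0},{"x": 0.0,"y": 0.0,"z": 0.0,"roll": 0.0},{"x": 0.0,"y": 0.0,"z": 0.0,"roll": 0.0},{"x": 0.0,"y": 0.0,"z": 0.0,"roll": 0.0},{"x": 0.0,"y": 0.0,"z": 0.0,"roll": 0.0}]' --claw 0.0 --force 15

```text
t: 20.93
tool_pos: [0.6078, -0.1668, 0.0034]
tcp_rot: [[-1.0, 0.0, 0.0], [0.0, 1.0, -0.0], [-0.0, -0.0, -1.0]]
force: [-1.0, 0.8, 3.2]
width: 0.0528
gripper_force: 15.7
```

Run:
```python
from h import *
s=r.sense(); print(s["width"],s["gripper_force"],s["force"]); go((.5208,.2025,.12),90)
```

```text
0.05280525138176633 15.745977874175878 [-1.044  0.821  3.217]
shift [ 0.436  1.846 -0.583] roll -0.00022731512051655676 yaw now 89.97954163915351 tcp [ 0.608 -0.167  0.003] t 20.9333 j7 126.79828457996794
```

Call:
arm_command --motion '[{"x": 0.0,"y": 0.0,"z": -0.12,"roll": 0.0},{"x": 0.0,"y": 0.0,"z": -0.3,"roll": 0.0},{"x": 0.0,"y": 0.05,"z": -0.48,"roll": 0.0},{"x": 0.05,"y": 0.2,"z": -0.58,"roll": 0.0},{"x": 0.1,"y": 0.38,"z": -0.58,"roll": 0.0},{"x": 0.15,"y": 0.56,"z": -0.58,"roll": 0.0},{"x": 0.22,"y": 0.74,"z": -0.58,"roll": 0.0},{"x": 0.3,"y": 0.92,"z": -0.58,"roll": 0.0},{"x": 0.3,"y": 1.0,"z": -0.58,"roll": 0.0}]'

```text
t: 21.68
tool_pos: [0.5449, 0.0378, 0.1188]
tcp_rot: [[-1.0, -0.003, -0.002], [-0.003, 1.0, 0.002], [0.002, 0.002, -1.0]]
force: [0.6, 0.1, 0.4]
width: 0.0529
gripper_force: 15.4
```

Call:
arm_command --motion '[{"x": 0.06,"y": 0.18,"z": 0.0,"roll": 0.0},{"x": 0.1,"y": 0.36,"z": 0.0,"roll": 0.0},{"x": 0.142,"y": 0.54,"z": 0.0,"roll": 0.0},{"x": 0.142,"y": 0.72,"z": 0.0,"roll": 0.0},{"x": 0.142,"y": 0.846,"z": 0.0,"roll": 0.0},{"x": 0.142,"y": 0.846,"z": 0.0,"roll": 0.0},{"x": 0.142,"y": 0.846,"z": 0.0,"roll": 0.0},{"x": 0.142,"y": 0.846,"z": 0.0,"roll": 0.0},{"x": 0.142,"y": 0.846,"z": 0.0,"roll": 0.0}]'

```text
t: 22.43
tool_pos: [0.5195, 0.2011, 0.1193]
tcp_rot: [[-1.0, 0.002, -0.0], [0.002, 1.0, -0.0], [0.0, -0.0, -1.0]]
force: [0.0, -1.0, -0.8]
width: 0.0527
gripper_force: 15.4
```

```bash
cat >> seg.py <<'E'
def held(col_lo,col_hi):
    """centre of held ring relative to TCP from the outline of its colour, on its top plane"""
    for i in range(2): s=r.sense(); w=r.get_image("wrist")
    t=np.array(s["tool_pos"]); P=cloud(w,s); m=cv2.inRange(w["img"],col_lo,col_hi)
    n=(np.abs(P-t-[0,0,.005])<[.04,.04,.015]).all(1).reshape(m.shape); m[~n]=0
    print(s["width"],s["gripper_force"],s["force"]); q=P[m.ravel()>0]-t
    print("z",np.median(q[:,2])); ring(q,(0,0),-1,1); A=np.c_[q[:,:2],np.ones(len(q))]; print("plane",np.linalg.lstsq(A,q[:,2],rcond=None)[0])
E
python3 - <<'E'
from seg import *
held((0,0,70),(80,80,255)); go((.5194,.2025,.06),90)
E
```

```text
0.05259197657873672 15.416828587185591 [-0.27  -0.458  0.521]
z 0.004134038270638227
5527 enclosing -0.5301438570022583 -0.31813931465148926 29.014799118041992 | lsq [ 1.4   -0.331] 26.935024428972255 | z 0.004134038270638227
plane [ 0.004 -0.     0.004]
shift [0.001 0.006 0.297] roll -0.0014232312378971478 yaw now 89.87190918858926 tcp [0.52  0.201 0.119] t 22.5333 j7 82.51229114439407
```

Call:
arm_command --motion '[{"x": 0.001,"y": 0.006,"z": 0.0,"roll": 0.0},{"x": 0.001,"y": 0.006,"z": 0.1,"roll": 0.0},{"x": 0.001,"y": 0.006,"z": 0.2,"roll": 0.0},{"x": 0.001,"y": 0.006,"z": 0.26,"roll": 0.0},{"x": 0.001,"y": 0.006,"z": 0.32,"roll": 0.0},{"x": 0.001,"y": 0.006,"z": 0.32,"roll": 0.0},{"x": 0.001,"y": 0.006,"z": 0.32,"roll": 0.0}]'

```text
t: 23.12
tool_pos: [0.5192, 0.2033, 0.0552]
tcp_rot: [[-1.0, 0.001, -0.001], [0.001, 1.0, -0.001], [0.001, -0.001, -1.0]]
force: [0.3, -0.7, -0.0]
width: 0.053
gripper_force: 15.4
```

Call:
arm_command --motion '[{"x": 0.0,"y": 0.0,"z": 0.02,"roll": 0.0},{"x": 0.0,"y": 0.0,"z": 0.045,"roll": 0.0},{"x": 0.0,"y": 0.0,"z": 0.045,"roll": 0.0},{"x": 0.0,"y": 0.0,"z": 0.045,"roll": 0.0}]'

```text
t: 23.45
tool_pos: [0.5192, 0.2038, 0.0463]
tcp_rot: [[-1.0, 0.0, -0.0], [0.0, 1.0, 0.0], [0.0, 0.0, -1.0]]
force: [0.2, -0.6, -0.0]
width: 0.0528
gripper_force: 15.4
```

Call:
arm_command --motion '[{"x": 0.0,"y": -0.005,"z": 0.004,"roll": 0.0},{"x": 0.0,"y": -0.005,"z": 0.004,"roll": 0.0}]'

```text
t: 23.62
tool_pos: [0.5193, 0.2026, 0.0456]
tcp_rot: [[-1.0, 0.0, 0.0], [0.0, 1.0, 0.0], [-0.0, 0.0, -1.0]]
force: [-0.3, 0.4, -0.8]
width: 0.0526
gripper_force: 15.4
```

Call:
arm_command --motion '[{"x": 0.0,"y": 0.0,"z": 0.0,"roll": 0.0},{"x": 0.0,"y": 0.0,"z": 0.0,"roll": 0.0},{"x": 0.0,"y": 0.0,"z": 0.0,"roll": 0.0},{"x": 0.0,"y": 0.0,"z": 0.0,"roll": 0.0},{"x": 0.0,"y": 0.0,"z": 0.0,"roll": 0.0},{"x": 0.0,"y": 0.0,"z": 0.0,"roll": 0.0},{"x": 0.0,"y": 0.0,"z": 0.0,"roll": 0.0}]' --claw 1.0

```text
t: 24.2
tool_pos: [0.5192, 0.2028, 0.0455]
tcp_rot: [[-1.0, 0.0, -0.0], [0.0, 1.0, 0.0], [0.0, 0.0, -1.0]]
force: [0.1, -0.7, 0.7]
width: 0.0929
gripper_force: 0.0
```

Call:
arm_command --motion '[{"x": 0.0,"y": 0.0,"z": -0.15,"roll": 0.0},{"x": 0.0,"y": 0.0,"z": -0.35,"roll": 0.0},{"x": 0.0,"y": 0.0,"z": -0.55,"roll": 0.0},{"x": 0.05,"y": 0.0,"z": -0.75,"roll": 0.0},{"x": 0.07,"y": 0.0,"z": -0.85,"roll": 0.0},{"x": 0.07,"y": 0.0,"z": -0.85,"roll": 0.0},{"x": 0.07,"y": 0.0,"z": -0.85,"roll": 0.0},{"x": 0.07,"y": 0.0,"z": -0.85,"roll": 0.0}]'

```text
t: 24.87
tool_pos: [0.5048, 0.2029, 0.215]
tcp_rot: [[-1.0, -0.0, -0.001], [-0.0, 1.0, 0.0], [0.001, 0.0, -1.0]]
force: [0.5, 0.3, 0.2]
width: 0.0939
gripper_force: 0.0
```

Run:
```python
from seg import *
for i in range(3):
    s=r.sense(); w=r.get_image("wrist")
P=cloud(w,s); ring(P,(.521,.2027),.0465,.052,.034)
m=(np.hypot(P[:,0]-.521,P[:,1]-.2027)<.008)&(P[:,2]>.0515)&(P[:,2]<.08); print(m.sum(),P[m].min(0),P[m].max(0),P[m].mean(0))
k=(P[:,2]>.040)&(P[:,2]<.07)&(np.hypot(P[:,0]-.521,P[:,1]-.2027)>.012)&(np.hypot(P[:,0]-.521,P[:,1]-.2027)<.025); A=np.c_[P[k][:,:2]-[.521,.2027],np.ones(k.sum())]; print(np.linalg.lstsq(A,P[k][:,2],rcond=None)[0])
go((.4844,-.1846,.1),90)
```

```text
1641 enclosing 520.9390258789062 202.4694061279297 26.75119400024414 | lsq [520.873 202.518] 26.456866991294334 | z 0.04846729229317956
47 [0.517 0.198 0.052] [0.523 0.206 0.06 ] [0.52  0.202 0.056]
[0.002 0.002 0.049]
shift [ 0.101 -1.934  0.575] roll -0.0003308798517480227 yaw now 89.97022081334268 tcp [0.505 0.202 0.214] t 25.0167 j7 75.1158555631246
```

Call:
arm_command --motion '[{"x": 0.0,"y": -0.2,"z": 0.0,"roll": 0.0},{"x": 0.0,"y": -0.4,"z": 0.0,"roll": 0.0},{"x": 0.0,"y": -0.6,"z": 0.0,"roll": 0.0},{"x": 0.0,"y": -0.8,"z": 0.0,"roll": 0.0},{"x": 0.0,"y": -1.0,"z": 0.0,"roll": 0.0}]'

```text
t: 25.43
tool_pos: [0.5045, 0.0007, 0.2149]
tcp_rot: [[-1.0, 0.0, -0.001], [0.0, 1.0, -0.001], [0.001, -0.001, -1.0]]
force: [0.8, 0.2, 0.5]
width: 0.0938
gripper_force: 0.0
```

Call:
arm_command --motion '[{"x": 0.05,"y": -0.2,"z": 0.0,"roll": 0.0},{"x": 0.1,"y": -0.4,"z": 0.05,"roll": 0.0},{"x": 0.1,"y": -0.6,"z": 0.1,"roll": 0.0},{"x": 0.1,"y": -0.8,"z": 0.2,"roll": 0.0},{"x": 0.1,"y": -0.934,"z": 0.35,"roll": 0.0},{"x": 0.1,"y": -0.934,"z": 0.52,"roll": 0.0},{"x": 0.1,"y": -0.934,"z": 0.6,"roll": 0.0},{"x": 0.1,"y": -0.934,"z": 0.6,"roll": 0.0},{"x": 0.1,"y": -0.934,"z": 0.6,"roll": 0.0}]'

```text
t: 26.18
tool_pos: [0.4842, -0.1847, 0.0949]
tcp_rot: [[-1.0, 0.002, -0.003], [0.002, 1.0, -0.001], [0.003, -0.001, -1.0]]
force: [-0.4, -0.8, -0.6]
width: 0.094
gripper_force: 0.0
```

Run:
```python
from seg import *
for i in range(3):
    s=r.sense(); w=r.get_image("wrist")
P=cloud(w,s); ring(P,(.4844,-.1846),.0055,.016,.04); ring(P,(.4844,-.1846),.0095,.016,.04)
go((.4844,-.1846,.0065),90)
```

```text
1918 enclosing 484.3103332519531 -184.70883178710938 27.150053024291992 | lsq [ 484.153 -184.663] 26.738821380064802 | z 0.006406707086499541
598 enclosing 484.2769775390625 -184.8362579345703 27.10862159729004 | lsq [ 484.143 -184.701] 26.70201960928296 | z 0.011360844024251034
shift [ 0.008 -0.003  0.451] roll 0.00019518627841803336 yaw now 90.01756676505762 tcp [ 0.486 -0.184  0.097] t 26.3333 j7 128.98280536031592
```

Call:
arm_command --motion '[{"x": 0.008,"y": -0.003,"z": 0.15,"roll": 0.0},{"x": 0.008,"y": -0.003,"z": 0.3,"roll": 0.0},{"x": 0.008,"y": -0.003,"z": 0.4,"roll": 0.0},{"x": 0.008,"y": -0.003,"z": 0.448,"roll": 0.0},{"x": 0.008,"y": -0.003,"z": 0.448,"roll": 0.0},{"x": 0.008,"y": -0.003,"z": 0.448,"roll": 0.0}]'

```text
t: 26.83
tool_pos: [0.4841, -0.1848, 0.0069]
tcp_rot: [[-1.0, 0.0, 0.001], [0.0, 1.0, -0.0], [-0.001, -0.0, -1.0]]
force: [-0.1, 0.3, 0.4]
width: 0.0939
gripper_force: 0.0
```

Call:
arm_command --motion '[{"x": 0.0,"y": 0.0,"z": 0.0,"roll": 0.0},{"x": 0.0,"y": 0.0,"z": 0.0,"roll": 0.0},{"x": 0.0,"y": 0.0,"z": 0.0,"roll": 0.0},{"x": 0.0,"y": 0.0,"z": 0.0,"roll": 0.0},{"x": 0.0,"y": 0.0,"z": 0.0,"roll": 0.0},{"x": 0.0,"y": 0.0,"z": 0.0,"roll": 0.0},{"x": 0.0,"y": 0.0,"z": 0.0,"roll": 0.0},{"x": 0.0,"y": 0.0,"z": 0.0,"roll": 0.0},{"x": 0.0,"y": 0.0,"z": 0.0,"roll": 0.0}]' --claw 0.0 --force 15

```text
t: 27.58
tool_pos: [0.4836, -0.1847, 0.006]
tcp_rot: [[-1.0, 0.0, 0.0], [0.0, 1.0, 0.0], [-0.0, 0.0, -1.0]]
force: [-0.6, 1.4, 4.6]
width: 0.0534
gripper_force: 15.1
```

Run:
```python
from h import *
s=r.sense(); print(s["width"],s["gripper_force"],s["force"]); go((.5208,.2023,.12),90)
```

```text
0.05339242712486238 15.134368054568768 [-0.594  1.382  4.586]
shift [-0.186  1.935 -0.57 ] roll -0.0001844963930103126 yaw now 89.98339532462907 tcp [ 0.484 -0.185  0.006] t 27.5833 j7 136.70685861592975
```

Call:
arm_command --motion '[{"x": 0.0,"y": 0.0,"z": -0.12,"roll": 0.0},{"x": 0.0,"y": 0.0,"z": -0.3,"roll": 0.0},{"x": 0.0,"y": 0.05,"z": -0.48,"roll": 0.0},{"x": 0.0,"y": 0.2,"z": -0.58,"roll": 0.0},{"x": 0.0,"y": 0.4,"z": -0.58,"roll": 0.0},{"x": 0.0,"y": 0.6,"z": -0.58,"roll": 0.0},{"x": -0.05,"y": 0.8,"z": -0.58,"roll": 0.0},{"x": -0.1,"y": 1.0,"z": -0.58,"roll": 0.0}]'

```text
t: 28.25
tool_pos: [0.5032, 0.0175, 0.1222]
tcp_rot: [[-1.0, 0.0, 0.0], [0.0, 1.0, 0.001], [-0.0, 0.001, -1.0]]
force: [2.8, -1.6, -0.8]
width: 0.0531
gripper_force: 15.1
```

Call:
arm_command --motion '[{"x": -0.04,"y": 0.2,"z": 0.0,"roll": 0.0},{"x": -0.083,"y": 0.4,"z": 0.0,"roll": 0.0},{"x": -0.083,"y": 0.6,"z": 0.0,"roll": 0.0},{"x": -0.083,"y": 0.8,"z": 0.0,"roll": 0.0},{"x": -0.083,"y": 0.935,"z": 0.0,"roll": 0.0},{"x": -0.083,"y": 0.935,"z": 0.0,"roll": 0.0},{"x": -0.083,"y": 0.935,"z": 0.0,"roll": 0.0},{"x": -0.083,"y": 0.935,"z": 0.0,"roll": 0.0},{"x": -0.083,"y": 0.935,"z": 0.0,"roll": 0.0},{"x": -0.083,"y": 0.935,"z": 0.0,"roll": 0.0}]'

```text
t: 29.08
tool_pos: [0.5204, 0.201, 0.122]
tcp_rot: [[-1.0, 0.002, -0.0], [0.002, 1.0, -0.0], [0.0, -0.0, -1.0]]
force: [0.2, 0.3, -1.0]
width: 0.0528
gripper_force: 15.1
```

Run:
```python
from seg import *
for i in range(2): s=r.sense(); w=r.get_image("wrist")
t=np.array(s["tool_pos"]); P=cloud(w,s); print(s["width"],s["gripper_force"])
q=P-t; k=(np.abs(q[:,1])<.0255)&(np.abs(q[:,0])<.05)&(q[:,2]>-.01)&(q[:,2]<.012); q2=q[k]
print("x extent",np.percentile(q2[:,0],[0.2,99.8]), "floor z",np.median(q2[np.hypot(q2[:,0],q2[:,1])<.018][:,2]))
f=np.hypot(q2[:,0],q2[:,1])<.02; A=np.c_[q2[f][:,:2],np.ones(f.sum())]; print("plane",np.linalg.lstsq(A,q2[f][:,2],rcond=None)[0])
# hole centre: rays through pixels that see far below, on floor plane
img=(q[:,2]<-.02).reshape(384,512); n,l,st,ce=cv2.connectedComponentsWithStats(img.astype(np.uint8))
for i in range(1,n):
    if 60<st[i,4]<3000: print(st[i],ce[i],onplane(w,ce[i][::-1],t[2]+np.median(q2[f][:,2]),s)-t)
cv2.imwrite("pics/cup.png",w["img"]); go((.5202,.2025,.065),90)
```

```text
0.053236283536153256 15.104268256109208
x extent [-0.026  0.027] floor z -0.0004736679502295102
plane [-0.002  0.    -0.001]
[244 230  22  19 324] [254.46  238.864] [ 0. -0. -0.]
[ 14 356  18  28 312] [ 22.798 369.404] [ 0.095 -0.157 -0.   ]
[478 356  18  28 310] [486.213 369.358] [ 0.096  0.156 -0.   ]
shift [0.001 0.005 0.285] roll -0.0011371395288141647 yaw now 89.89765744240673 tcp [0.52  0.201 0.122] t 29.1833 j7 86.63274993286858
```

View pics/cup.png

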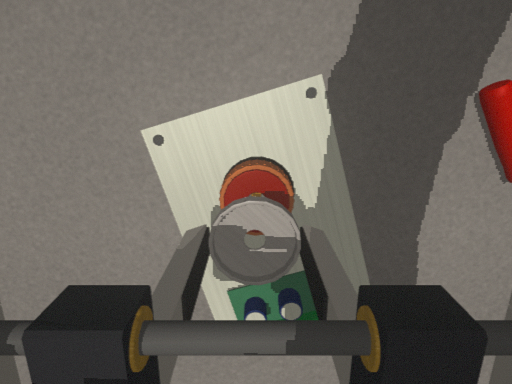

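The cup is level and open side up, its hole at (254,239) within about 0.5 mm of the TCP axis. Lowering it.

Call:
arm_command --motion '[{"x": -0.001,"y": 0.004,"z": 0.0,"roll": 0.0},{"x": -0.001,"y": 0.004,"z": 0.1,"roll": 0.0},{"x": -0.001,"y": 0.004,"z": 0.2,"roll": 0.0},{"x": -0.001,"y": 0.004,"z": 0.26,"roll": 0.0},{"x": -0.001,"y": 0.004,"z": 0.26,"roll": 0.0},{"x": -0.001,"y": 0.004,"z": 0.26,"roll": 0.0},{"x": -0.001,"y": 0.004,"z": 0.26,"roll": 0.0}]'

```text
t: 29.77
tool_pos: [0.5209, 0.203, 0.0706]
tcp_rot: [[-1.0, 0.001, 0.001], [0.001, 1.0, 0.0], [-0.001, 0.0, -1.0]]
force: [-0.2, -0.8, -0.8]
width: 0.0528
gripper_force: 15.1
```

Call:
arm_command --motion '[{"x": 0.001,"y": -0.003,"z": 0.03,"roll": 0.0},{"x": 0.001,"y": -0.003,"z": 0.05,"roll": 0.0},{"x": 0.001,"y": -0.003,"z": 0.07,"roll": 0.0},{"x": 0.001,"y": -0.003,"z": 0.084,"roll": 0.0},{"x": 0.001,"y": -0.003,"z": 0.084,"roll": 0.0},{"x": 0.001,"y": -0.003,"z": 0.084,"roll": 0.0}]'

```text
t: 30.27
tool_pos: [0.5202, 0.2024, 0.053]
tcp_rot: [[-1.0, 0.0, -0.0], [0.0, 1.0, -0.0], [0.0, -0.0, -1.0]]
force: [-0.1, -0.1, -0.7]
width: 0.0535
gripper_force: 15.1
```

No contact force, and the cup is down on the stud. Releasing and checking.

Call:
arm_command --motion '[{"x": 0.0,"y": 0.0,"z": 0.0,"roll": 0.0},{"x": 0.0,"y": 0.0,"z": 0.0,"roll": 0.0},{"x": 0.0,"y": 0.0,"z": 0.0,"roll": 0.0},{"x": 0.0,"y": 0.0,"z": 0.0,"roll": 0.0},{"x": 0.0,"y": 0.0,"z": 0.0,"roll": 0.0},{"x": 0.0,"y": 0.0,"z": 0.0,"roll": 0.0},{"x": 0.0,"y": 0.0,"z": 0.0,"roll": 0.0}]' --claw 1.0

```text
t: 30.85
tool_pos: [0.5202, 0.2025, 0.0531]
tcp_rot: [[-1.0, 0.0, -0.0], [0.0, 1.0, -0.0], [0.0, -0.0, -1.0]]
force: [-0.4, -0.2, 0.7]
width: 0.0936
gripper_force: 0.0
```

Call:
arm_command --motion '[{"x": 0.0,"y": 0.0,"z": -0.15,"roll": 0.0},{"x": 0.0,"y": 0.0,"z": -0.35,"roll": 0.0},{"x": 0.0,"y": 0.0,"z": -0.55,"roll": 0.0},{"x": 0.05,"y": 0.0,"z": -0.75,"roll": 0.0},{"x": 0.1,"y": 0.0,"z": -0.85,"roll": 0.0},{"x": 0.1,"y": 0.0,"z": -0.85,"roll": 0.0},{"x": 0.1,"y": 0.0,"z": -0.85,"roll": 0.0},{"x": 0.1,"y": 0.0,"z": -0.85,"roll": 0.0}]'

```text
t: 31.52
tool_pos: [0.4998, 0.2029, 0.2225]
tcp_rot: [[-1.0, -0.001, -0.001], [-0.001, 1.0, 0.0], [0.001, 0.0, -1.0]]
force: [0.6, 0.9, -0.9]
width: 0.0939
gripper_force: 0.0
```

Run:
```python
from seg import *
for i in range(3):
    s=r.sense(); w=r.get_image("wrist")
P=cloud(w,s); c=(.5208,.2024); ring(P,c,.0545,.062,.034); d=np.hypot(P[:,0]-c[0],P[:,1]-c[1])
m=(d<.006)&(P[:,2]>.0535)&(P[:,2]<.08); print("tip",m.sum(),P[m].min(0),P[m].max(0))
k=(P[:,2]>.045)&(P[:,2]<.07)&(d>.009)&(d<.02); A=np.c_[P[k][:,:2]-c,np.ones(k.sum())]; print("floor plane",np.linalg.lstsq(A,P[k][:,2],rcond=None)[0])
cv2.imwrite("pics/fin.png",cv2.resize(w["img"][80:260,140:360],(733,600),interpolation=cv2.INTER_CUBIC)); print(s["t"],s["width"])
```

```text
409 enclosing 520.7926635742188 202.20242309570312 26.8248291015625 | lsq [520.719 202.287] 26.5649317191926 | z 0.05727403810177542
tip 37 [0.517 0.199 0.054] [0.524 0.206 0.059]
floor plane [ 0.    -0.002  0.052]
31.6167 0.09408147757793936
```

View pics/fin.png

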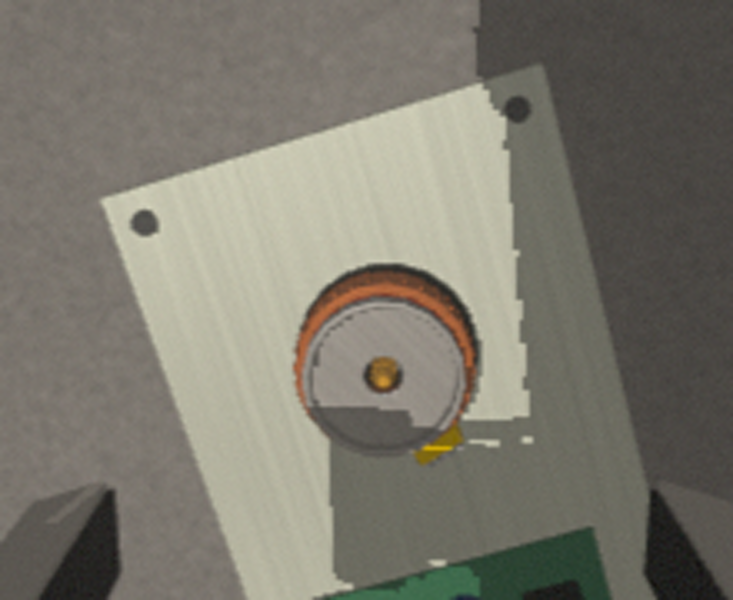

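The stack is complete. The cup's floor is flat at 0.052 m, the stud shows through its hole at (383,374), and the gripper is clear.

```bash
python3 -c "
from plant import r; print(r.hand_in())"
```

```text
the job is handed in; nothing more can be done
None
```

The rubber pad, copper transformer, red fibre washer and steel cup (open side up) are stacked flat on the brass stud in that order and released; the job was handed in at about 32 s of the 120 s limit, and the bystanders were not touched.

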